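# Dock a filter cassette in its spring-loaded bay and trap it with the keeper

## Task

Take the filter cassette (the one with the tall grip block and a low step at one end) out of the rack by the two ends of its grip block, stand it upright on the open bench, let go, and take it again across the grip block's broad sides. Lower it into the bay with its step away from the keeper's upright tab, push it down against the spring and, while it is still pressed down, slide the keeper by its tab as far as it goes so that the keeper lies over the step and holds the cassette down when you let go. Do not let the cassette drop or spring up freely, and leave the two blanks and the dish where they are.

Things in the scene. Friction and masses are not known exactly. Their poses are not given: they have to be found in the camera images.
- cassette_mid (a point): Filter cassette, loose, grey plastic, 0.2 kg. Lower body 48 (x) x 26 (y) x 34 mm, bottom edges rounded 5 mm. On it a grip block 34 (x) x 22 (y) x 20 mm high at x = -10 to +24 mm; the bare step is at the -x end. Point at the centre of the 48 x 26 x 54 mm whole, 27 mm above the underside; z up. Starts in a rack place, axes as the rack; posts there leave only the block's two x ends free to grasp.
- cassette_ledge (a point): Middle of the cassette's step (bare ledge 14 mm long at its -x end): 17 mm to -x of the cassette's middle, 34 mm above its underside; axes as the cassette.
- bay: Fixed grey housing 108 (x) x 64 (y) x 48 mm high, x = -48 to +60 mm, on a flange 124 x 80 x 4 mm; origin on the bench under the centre of its well, z up, x = the way the keeper slides shut. Open well 51 (x) x 29 mm (y), with the spring floor in it. Steel guide strips on both long edges rise to 54 mm. The cassette goes in with its x along the bay's x (step at -x).
- floor (a joint): How far the well's spring floor is pressed down, 0 to 0.016 m. At 0 its top is 26 mm above the bench, at 0.016 10 mm. Spring 3.5 N at 0 (carries the cassette), plus 0.35 N per mm, 9.1 N at the stop; returns damped. With the cassette held by the keeper it stays at 0.012.
- keeper (a joint): How far the keeper is slid shut along the bay's x, 0 (open) to 0.012 m (stop); 1.5 N friction, stays where left. Aluminium frame plate 4 mm thick on the housing, top 52 mm above the bench. At 0 its opening is x = -27 to +28, y = +-16.5 mm about the well: the cassette passes. Shut, its -x bar covers the step by 9 mm, if the floor is pressed over 12 mm; else the cassette blocks it.
- keeper_tab (a point): Top of the keeper's upright tab, on its -x face (to the well), 88 mm above the bench, axes as the bay. Tab 30 (y) x 5 (x) x 36 mm high. Open, it stands 4 mm from the end of the grip block of a cassette in the well: a fingertip pressing on the block's top (80 mm above the bench at rest on the spring, 64 mm fully pressed) pushes the tab shut when slid to the bay's +x.
- rack: Fixed white rack 66 (x) x 123 (y) mm, origin on the bench under its centre. Three places at y = -37, 0, +37 mm, their floor 8 mm above the bench. End walls at x = +-28.5 mm and walls between the places, all 22 mm high; beside each place posts at x = -1 to +15 mm rise to 58 mm, 3.5 mm from the cassette's grip block.
- blank1_mid (a point): A blank in another rack place: loose grey block 48 x 26 x 34 mm with a round knob (18 mm diameter, 16 mm high) on its middle and no grip block; point 25 mm above its underside. To be left alone.
- blank2_mid (a point): A second blank like blank1. To be left alone.
- dish: Small clear open dish, 60 mm across, 14 mm high, loose on the bench, origin under its centre. To be left alone.

How it is judged:
By the outcome, as a careful person would: the job done as asked, in the order asked, and still so for the second after the job is handed in, with the robot touching nothing.
It also fails if it takes over 64 s, if anything falls off the work surface, if the arm or the gripper's body presses on something with over 40 N, if the wrist force passes 120 N, or if a joint passes its speed limit or range.

## Robot

A 7-joint arm with a two-finger parallel gripper is mounted at the origin on the work surface. World frame = base frame: x ahead of the robot, y to its left, z up, the work surface at z = 0. Lengths are in m, angles in degrees, forces in N, time in s.
With the tool pointing down it reaches from about 0.425 to 0.875 m from the base axis. Payload 4.7 kg.
Tool frame: the origin (TCP) lies midway between the tips of the shut fingers; the grasp point (between the pads) lies 19 mm behind it; z points along the fingers, y is the line along which they close (so a half turn about z gives the same grasp; the last joint's range is limited). The gripper opens to 87 mm and grips with 3 to 60 N. Pads are 19 mm wide; open, the fingers measure 117 mm over their backs; the gripper's body (75 mm by 190 mm) begins 51 mm behind the grasp point.
Start: joints at [69.104, 18.392, -4.016, 83.108, 1.295, 78.541, -3.26], TCP at [0.24, -0.604, 0.223] pointing down, gripper open.
Joint ranges: [-163.93, 163.93], [-17.29, 119.83], [-79.2, 71.16], [3.27, 140.29], [-89.18, 269.18], [5.43, 117.66], [-154.24, 154.24]. Speed limits (degrees/s): [147.25, 147.25, 180, 180, 180, 180, 180].

## Interface

Orientations are given as [roll, pitch, yaw] about the fixed x, y, z axes, in that order (R = Rz(yaw) Ry(pitch) Rx(roll)).
In Python, from cell import env gives the robot as it stands. The module is installed in compiled form; this text tells all that it offers.
- The arm moves only by the tool send_rows, never from a script. Its argument "series" is a list of rows, each an object with "travel": the shift along the tool's x, y, z in cm, a list of three; "dr": the turn, a rotation vector about the tool's x, y, z in degrees, a list of three; "claw": the finger opening in cm, from 0 to 8.7. In form: [{"travel": [tx, ty, tz], "dr": [wx, wy, wz], "claw": claw}, ...]. A call has 1 to 12 rows; each row is the pose to reach, as a shift and turn from the pose commanded when the call began, along the tool's axes at that moment; what a row does not reach only later rows make up. A row lasts 1/12 s, in which the tool goes at most 41.7 mm and 7.16 degrees, less where a joint would pass 70% of its speed; a pose out of reach is approached as far as the arm can. A call with a gripper value outside its range is refused whole. The fingers move at their own pace and stop on an object; "grip_force" is the grip in N (left out, the last holds). Time passes only in rows, so rows that repeat a pose let the fingers close. It gives the time, the measured TCP pose, the force and the opening at its end, in the units of the state.
- env.get_obs(): the state, without advancing time (a new reading comes with each control period).
- env.read_camera(name): name is "scene" or "top" or "wrist"; returns the picture (400x640x3 uint8, blue, green, red); there is no depth.
- env.calibration(name): a dict with "fx", "fy", "cx", "cy" (pixels), "cam_to_world" (4x4, takes a point from camera to world coordinates). Camera axes: x right, y down, z forward; pixel columns grow to the right and rows downward; lengths in m; the calibration is good to about 2 mm. A picture is of the moment at which its call begins: read the wrist's pose just before it. calibration takes no time and is no camera call; for the wrist camera it gives the pose at the moment of the call.
- env.sign_off(): hands the job in, once; it reports no verdict.
The state is a dict: "time_s": time; "qpos": joint angles; "joint_velocities": joint speeds; "effort": joint torques, N m; "tool_pos": TCP position; "tool_rot": TCP orientation; "force": force on the tool from outside, world axes, zero at the start; "wrist_torque": the same for the moment, N m; "grip_width": finger opening in m.
Only numpy, scipy, OpenCV 4.12 (cv2) and the standard library are available. Lean on these libraries where they do the work, as an engineer would, in place of code of your own. Each camera call takes 0.05 s, during which the arm holds its last target. There are 200 camera calls.

## Working session

There is one attempt and no reset: what is moved stays moved. The work goes in short steps, Python scripts to look and compute and a tool call to move; the robot and the scene stay as the last step left them, time stands still between calls to the robot, and variables do not carry over. Pictures are saved under pics/ and viewed, on a budget of 10 in all, crops included, one or two more only if the job needs it, and the job is handed in when it is done.

Besides the shell and the picture viewer there is one more tool, called after "Emit:" as name(argument=value, ...), one argument or row to a line, values as JSON. send_rows: Moves the arm, as the interface text tells. Its arguments: {"type":"object","properties":{"series":{"type":"array"},"grip_force":{"type":"number"}},"required":["series"]}

```bash
mkdir -p pics
cat > h.py <<'E'
import numpy as np, cv2
from cell import env
from scipy.spatial.transform import Rotation as R
def snap(n,f):
    c=env.calibration(n); im=env.read_camera(n); cv2.imwrite('pics/'+f+'.png',im); np.save('pics/'+f+'.npy',np.array([c['fx'],c['fy'],c['cx'],c['cy'],*np.array(c['cam_to_world']).ravel()])); return im
def ray(f,u,v,z):
    a=np.load('pics/'+f+'.npy'); T=a[4:].reshape(4,4)
    d=T[:3,:3]@[(u-a[2])/a[0],(v-a[3])/a[1],1]; o=T[:3,3]; return o+d*(z-o[2])/d[2]
def proj(f,p):
    a=np.load('pics/'+f+'.npy'); T=a[4:].reshape(4,4); q=T[:3,:3].T@(np.array(p)-T[:3,3]); return q[:2]/q[2]*a[:2]+a[2:4]
def rel(p,yaw=None):
    o=env.get_obs(); Rm=R.from_euler('xyz',o['tool_rot'],degrees=True); return Rm.inv().apply(np.array(p)-o['tool_pos'])*100
E
python3 - <<'E'
from h import *
o=env.get_obs(); print(o)
a=snap('scene','s1');b=snap('top','t1')
for f in('s1','t1'): print(np.load('pics/'+f+'.npy').round(3))
E
```

```text
{'time_s': 0.0, 'qpos': array([69.1052583 , 18.43980624, -4.01591675, 83.17551959,  1.29453706,
       78.54166638, -3.25855882]), 'joint_velocities': array([-0.01648078,  0.02026076, -0.00671785, -0.02963073,  0.07595177,
        0.11151503,  0.02352297]), 'effort': array([ 2.04878597e-04, -4.91291034e+01, -4.03916622e-01, -3.12524307e+01,
       -6.41044183e-02,  4.38024988e-02,  1.55688845e-04]), 'tool_pos': array([ 0.24011229, -0.60341583,  0.22144771]), 'tool_rot': array([-1.79888230e+02,  5.25759841e-03,  2.17062246e+01]), 'force': array([ 0.46856835,  0.82114846, -0.03998465]), 'wrist_torque': array([0.04333425, 0.02562354, 0.02374703]), 'grip_width': 0.08700779100997483}
[ 3.82316e+02  3.82316e+02  3.17898e+02  2.01577e+02 -3.30000e-01
  5.43000e-01 -7.72000e-01  1.31500e+00  9.44000e-01  1.88000e-01
 -2.71000e-01  2.86000e-01 -2.00000e-03 -8.18000e-01 -5.75000e-01
  6.13000e-01  0.00000e+00  0.00000e+00  0.00000e+00  1.00000e+00]
[ 4.83600e+02  4.83600e+02  3.11968e+02  1.94971e+02 -2.00000e-02
 -9.80000e-01  1.97000e-01  4.40000e-01 -1.00000e+00  1.90000e-02
 -8.00000e-03  3.80000e-02  4.00000e-03 -1.98000e-01 -9.80000e-01
  9.45000e-01  0.00000e+00  0.00000e+00  0.00000e+00  1.00000e+00]
```

View pics/t1.png

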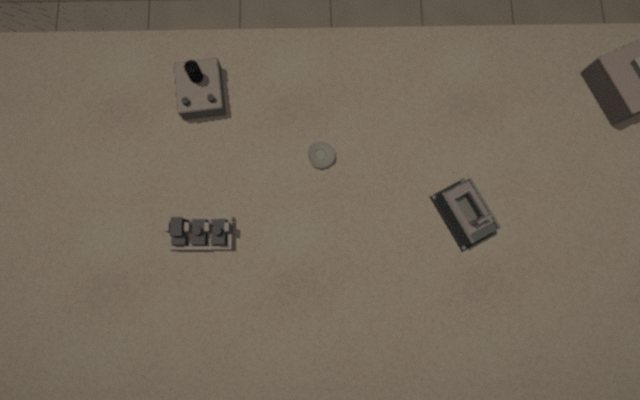

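View pics/s1.png

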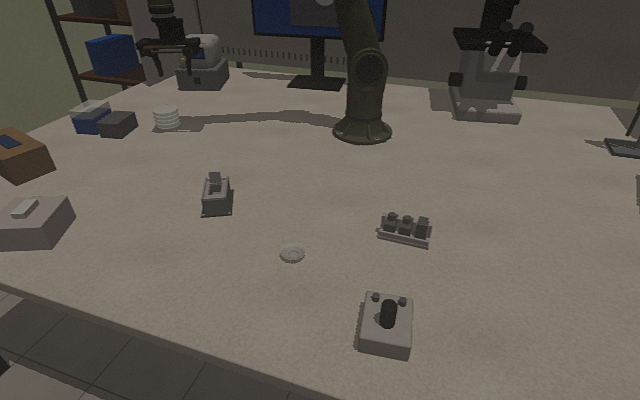

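The top view shows the rack at about (201,232) with the cassette in its left place (179,230). The bay is at (465,213) with its tab at (483,232), and the dish at (321,155). In the scene view, the rack is at (405,228) and the bay at (217,195).

Run:
```python
from h import *
print('rack',ray('t1',201,247,0.02),ray('t1',201,232,.02)); print('cas',ray('t1',178,228,.062))
print('bay',ray('t1',466,212,.05),'tab',ray('t1',483,232,.088), 'well',ray('t1',467,207,.05),'dish',ray('t1',321,155,0))
print(env.calibration('wrist'))
for p in ([.42,-.28,.25],[.38,.30,.25]): print(rel(p))
```

```text
rack [0.52941865 0.24425855 0.02      ] [0.55817767 0.24498535 0.02      ]
cas [0.56102091 0.27793134 0.062     ]
bay [ 0.58242563 -0.25747042  0.05      ] tab [ 0.53974798 -0.27224319  0.088     ] well [ 0.59190011 -0.26014384  0.05      ] dish [0.71287928 0.0105123  0.        ]
{'fx': 279.9114569765304, 'fy': 279.9114569765304, 'cx': 320.5842744241562, 'cy': 195.35144043873424, 'cam_to_world': array([[ 3.70180302e-01, -8.92448912e-01, -2.57878816e-01,
         3.11828939e-01],
       [-9.28959633e-01, -3.55851333e-01, -1.01999159e-01,
        -5.75022969e-01],
       [-7.37481732e-04,  2.77317090e-01, -9.60778168e-01,
         3.83913118e-01],
       [ 0.00000000e+00,  0.00000000e+00,  0.00000000e+00,
         1.00000000e+00]])}
[ 28.67409814 -23.40892799  -2.80422263]
[ 46.40720751 -78.77614332  -2.71312564]
```

Run:
```python
from h import *
print(rel([.585,-.265,.2]))
```

```text
[ 44.55963208 -18.69215653   2.18595555]
```

Emit:
send_rows(
  series=[
    {"travel":[3.7,-1.55,0.2],"dr":[0,0,-1],"claw":8.7},
    {"travel":[7.4,-3.1,0.4],"dr":[0,0,-2],"claw":8.7},
    {"travel":[11,-4.6,0.6],"dr":[0,0,-3],"claw":8.7},
    {"travel":[14.8,-6.2,0.8],"dr":[0,0,-4],"claw":8.7},
    {"travel":[18.5,-7.8,1],"dr":[0,0,-5],"claw":8.7},
    {"travel":[22.2,-9.3,1.2],"dr":[0,0,-6],"claw":8.7},
    {"travel":[26,-10.9,1.4],"dr":[0,0,-7],"claw":8.7},
    {"travel":[29.7,-12.5,1.6],"dr":[0,0,-8],"claw":8.7},
    {"travel":[33.4,-14,1.8],"dr":[0,0,-9],"claw":8.7},
    {"travel":[37,-15.5,2],"dr":[0,0,-10],"claw":8.7},
    {"travel":[41,-17.2,2.1],"dr":[0,0,-10],"claw":8.7},
    {"travel":[44.6,-18.7,2.2],"dr":[0,0,-10],"claw":8.7},
  ],
)

```text
time_s: 1.1
tool_pos: [0.5864, -0.2637, 0.2001]
tool_rot: [-180.0, 0.0, 31.7]
force: [0.8, -0.4, 0.9]
grip_width: 0.0873
```

Emit:
send_rows(
  series=[
    {"travel":[0,0,0],"dr":[0,0,0],"claw":8.7},
    {"travel":[0,0,0],"dr":[0,0,0],"claw":8.7},
    {"travel":[0,0,0],"dr":[0,0,0],"claw":8.7},
  ],
)

```text
time_s: 1.35
tool_pos: [0.5851, -0.2655, 0.1998]
tool_rot: [-180.0, 0.1, 31.7]
force: [-0.1, -0.7, 0.2]
grip_width: 0.087
```

Run:
```python
from h import *
im=snap('wrist','w1')
o=env.get_obs();print(o['tool_pos'],o['tool_rot'],abs(o['joint_velocities']).max())
```

```text
[ 0.58455888 -0.26668778  0.2000328 ] [-1.79994390e+02  9.30403104e-02  3.16090440e+01] 1.0753960847333346
```

View pics/w1.png

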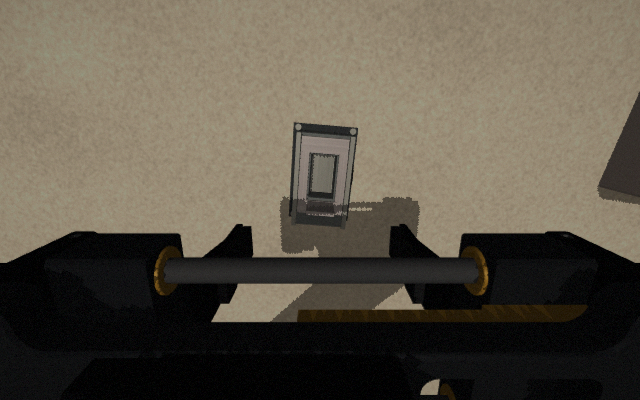

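The wrist view shows the bay at about (323,176), almost aligned with the tool. Its tab is at the lower end (321,205). I'll zoom in on it.

Run:
```python
from h import *
im=cv2.imread('pics/w1.png')[115:235,275:375]
im=cv2.convertScaleAbs(im,alpha=1.5)
cv2.imwrite('pics/w1c.png',cv2.resize(im,None,fx=5,fy=5,interpolation=cv2.INTER_CUBIC))
```

```text
(no output)
```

View pics/w1c.png

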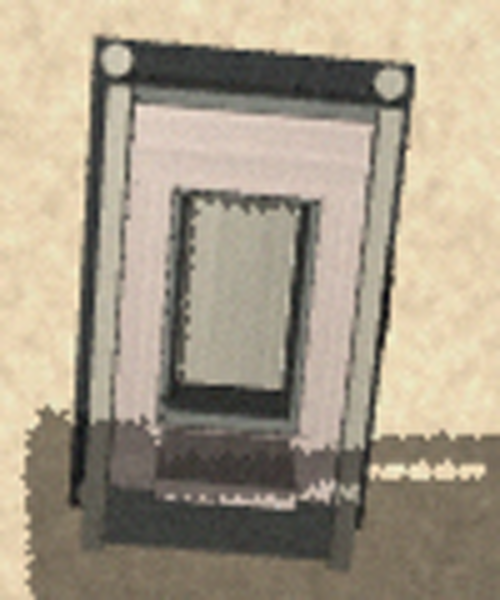

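```bash
cat >> h.py <<'E'
def c1(u,v,z): return ray('w1',275+(u+.5)/5-.5,115+(v+.5)/5-.5,z)
E
python3 - <<'E'
from h import *
P=np.array([c1(*p,.052) for p in[(174,187),(320,200),(298,428),(158,416)]])
print(P,np.linalg.norm(P-np.roll(P,1,0),axis=1),P.mean(0))
a=P[2]+P[3]-P[0]-P[1];print('yaw open',np.degrees(np.arctan2(a[1],a[0])))
G=np.array([c1(*p,.054) for p in[(108,85),(404,110),(350,568),(84,548)]])
print(G,np.linalg.norm(G-np.roll(G,1,0),axis=1),G.mean(0))
for i,j in((0,3),(1,2)):
  a=G[j]-G[i];print(np.degrees(np.arctan2(a[1],a[0])))
a=G[1]-G[0];print('y edge',np.degrees(np.arctan2(a[1],a[0]))-90, G[0]-0, )
F=[c1(97,37,.004),c1(415,65,.004)];print(F,np.linalg.norm(F[1]-F[0]));a=F[1]-F[0];print(np.degrees(np.arctan2(a[1],a[0])))
E
```

```text
[[ 0.61033473 -0.23565461  0.052     ]
 [ 0.62488333 -0.26461926  0.052     ]
 [ 0.57778246 -0.28888063  0.052     ]
 [ 0.56319699 -0.25978016  0.052     ]] [0.0529529  0.03241315 0.05298213 0.0325511 ] [ 0.59404938 -0.26223366  0.052     ]
yaw open -152.82171641026102
[[ 0.62184136 -0.21222682  0.054     ]
 [ 0.6509382  -0.26927832  0.054     ]
 [ 0.55542636 -0.31766067  0.054     ]
 [ 0.52663249 -0.26142181  0.054     ]] [0.10716752 0.06404296 0.1070671  0.06318145] [ 0.5887096  -0.26514691  0.054     ]
-152.67433105811463
-153.13511526121835
y edge -152.97796173913346 [ 0.62184136 -0.21222682  0.054     ]
[array([ 0.62570597, -0.2019918 ,  0.004     ]), array([ 0.66152974, -0.27270475,  0.004     ])] 0.07926956401653058
-63.132848567707526
```

Run:
```python
from h import *
print(rel([.56,.25,.17]))
```

```text
[ 24.99395883 -45.29030672   2.96713202]
```

Emit:
send_rows(
  series=[
    {"travel":[2,-3.6,0.2],"dr":[0,0,-5],"claw":8.7},
    {"travel":[4,-7.2,0.4],"dr":[0,0,-10],"claw":8.7},
    {"travel":[6,-10.8,0.7],"dr":[0,0,-15],"claw":8.7},
    {"travel":[8,-14.4,1],"dr":[0,0,-20],"claw":8.7},
    {"travel":[10,-18,1.2],"dr":[0,0,-25],"claw":8.7},
    {"travel":[12,-21.6,1.4],"dr":[0,0,-30],"claw":8.7},
    {"travel":[14,-25.2,1.6],"dr":[0,0,-35],"claw":8.7},
    {"travel":[16,-28.8,1.8],"dr":[0,0,-40],"claw":8.7},
    {"travel":[18,-32.4,2],"dr":[0,0,-45],"claw":8.7},
    {"travel":[20,-36,2.4],"dr":[0,0,-50],"claw":8.7},
    {"travel":[22,-39.7,2.7],"dr":[0,0,-55],"claw":8.7},
    {"travel":[24,-43.3,2.9],"dr":[0,0,-58.4],"claw":8.7},
  ],
)

```text
time_s: 2.4
tool_pos: [0.5626, 0.2281, 0.1714]
tool_rot: [180.0, 0.1, 90.1]
force: [1.5, 0.5, 0.9]
grip_width: 0.0872
```

Emit:
send_rows(
  series=[
    {"travel":[2,-0.9,0],"dr":[0,0,0],"claw":8.7},
    {"travel":[2,-0.9,0],"dr":[0,0,0],"claw":8.7},
    {"travel":[2,-0.9,0],"dr":[0,0,0],"claw":8.7},
    {"travel":[2,-0.9,0],"dr":[0,0,0],"claw":8.7},
  ],
)

```text
time_s: 2.73
tool_pos: [0.5542, 0.2463, 0.1713]
tool_rot: [180.0, 0.1, 89.9]
force: [0.0, 0.3, -0.0]
grip_width: 0.0868
```

Run:
```python
from h import *
im=snap('wrist','w2')
o=env.get_obs();print(o['tool_pos'],o['tool_rot'],abs(o['joint_velocities']).max())
u,v=proj('w2',[.56,.26,.04]);print(u,v)
u,v=int(u),int(v)
a=[max(v-60,0),max(u-70,0)];print(a)
cv2.imwrite('pics/w2c.png',cv2.resize(cv2.convertScaleAbs(im[a[0]:a[0]+120,a[1]:a[1]+150],alpha=1.5),None,fx=5,fy=5,interpolation=cv2.INTER_CUBIC))
```

```text
[0.55439254 0.24598512 0.17134644] [1.79974936e+02 1.11643347e-01 8.98537648e+01] 0.4412024091548872
324.93940706159884 175.27772938223285
[115, 254]
```

View pics/w2c.png

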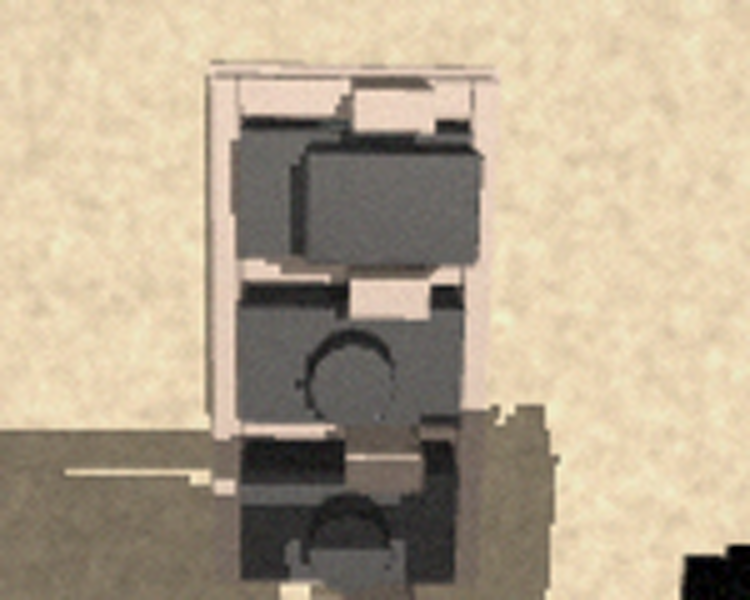

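The cassette is at the rack's +y end. Its block top spans crop pixels (306–482, 150–264), with the step to the left (world −x).

Run:
```python
from h import *
c=lambda u,v,z: ray('w2',254+(u+.5)/5-.5,115+(v+.5)/5-.5,z)
P=np.array([c(*p,.062) for p in[(308,150),(482,153),(477,265),(304,262)]])
print(P,np.linalg.norm(P-np.roll(P,1,0),axis=1),P.mean(0))
Q=[c(237,120,.022),c(236,435,.022)];print(Q)
a=P[1]+P[2]-P[0]-P[3];print(np.degrees(np.arctan2(a[1],a[0])))
a=P[0]+P[1]-P[2]-P[3];print(np.degrees(np.arctan2(a[1],a[0]))-90)
# rack walls top outer edges z=.022
W=[c(208,75,.022),c(215,435,.022)];print(W,np.degrees(np.arctan2(*(W[0]-W[1])[[1,0]]))-90)
m=P.mean(0); print('rel',rel([m[0],m[1],.046]))
```

```text
[[0.55018884 0.29480715 0.062     ]
 [0.58360631 0.29418959 0.062     ]
 [0.58323797 0.2724087  0.062     ]
 [0.54925845 0.27305678 0.062     ]] [0.02177026 0.03342318 0.021784   0.0339857 ] [0.56657289 0.28361556 0.062     ]
[array([0.53397612, 0.29711747, 0.022     ]), array([0.53223152, 0.22481418, 0.022     ])]
-1.075827018180673
-1.7088831785099927
[array([0.52788534, 0.30672881, 0.022     ]), array([0.52733106, 0.22482248, 0.022     ])] -0.38772665559680775
rel [ 3.79055748  1.20294648 12.52780946]
```

Emit:
send_rows(
  series=[
    {"travel":[2,0.6,1],"dr":[0,0,1],"claw":8.7},
    {"travel":[3.8,1.2,3],"dr":[0,0,1],"claw":8.7},
    {"travel":[3.8,1.2,6],"dr":[0,0,1],"claw":8.7},
    {"travel":[3.8,1.2,8.5],"dr":[0,0,1],"claw":7},
    {"travel":[3.8,1.2,10.5],"dr":[0,0,1],"claw":7},
    {"travel":[3.8,1.2,11.8],"dr":[0,0,1],"claw":6},
    {"travel":[3.8,1.2,12.5],"dr":[0,0,1],"claw":6},
    {"travel":[3.8,1.2,12.5],"dr":[0,0,1],"claw":5},
    {"travel":[3.8,1.2,12.5],"dr":[0,0,1],"claw":4.4},
    {"travel":[3.8,1.2,12.5],"dr":[0,0,1],"claw":4.2},
    {"travel":[3.8,1.2,12.5],"dr":[0,0,1],"claw":4},
    {"travel":[3.8,1.2,12.5],"dr":[0,0,1],"claw":4},
  ],
  grip_force=25,
)

```text
time_s: 3.78
tool_pos: [0.5658, 0.2876, 0.0478]
tool_rot: [179.9, -0.0, 89.1]
force: [-0.2, 0.1, -0.7]
grip_width: 0.0416
```

Emit:
send_rows(
  series=[
    {"travel":[0,0,0],"dr":[0,0,0],"claw":3.6},
    {"travel":[0,0,0],"dr":[0,0,0],"claw":3.0},
    {"travel":[0,0,0],"dr":[0,0,0],"claw":2.5},
    {"travel":[0,0,0],"dr":[0,0,0],"claw":2.5},
    {"travel":[0,0,0],"dr":[0,0,0],"claw":2.5},
    {"travel":[0,0,0],"dr":[0,0,0],"claw":2.5},
    {"travel":[0,0,0],"dr":[0,0,0],"claw":2.5},
    {"travel":[0,0,0],"dr":[0,0,0],"claw":2.5},
  ],
)

```text
time_s: 4.45
tool_pos: [0.5654, 0.2874, 0.0469]
tool_rot: [180.0, -0.0, 89.1]
force: [-0.4, 0.2, 3.9]
grip_width: 0.0341
```

Run:
```python
from h import *
o=env.get_obs();print(o['tool_pos'],o['tool_rot'],o['force'],o['grip_width'])
# placing spot beside the bay/rack: TCP target and frame
print(rel([.58,.10,.13]))
```

```text
[0.56538752 0.28737482 0.04691548] [ 1.79963395e+02 -1.21052271e-02  8.91064623e+01] [-0.43453196  0.1590228   3.87233298] 0.03410162557986448
[-18.71066034   1.75858261  -8.31128365]
```

Emit:
send_rows(
  series=[
    {"travel":[0,0,-0.3],"dr":[0,0,0],"claw":2.5},
    {"travel":[0,0,-0.8],"dr":[0,0,0],"claw":2.5},
    {"travel":[0,0,-1.5],"dr":[0,0,0],"claw":2.5},
    {"travel":[0,0,-2.4],"dr":[0,0,0],"claw":2.5},
    {"travel":[0,0,-3.4],"dr":[0,0,0],"claw":2.5},
    {"travel":[0,0,-4.4],"dr":[0,0,0],"claw":2.5},
    {"travel":[0,0,-5.4],"dr":[0,0,0],"claw":2.5},
    {"travel":[0,0,-6.3],"dr":[0,0,0],"claw":2.5},
    {"travel":[0,0,-7.2],"dr":[0,0,0],"claw":2.5},
    {"travel":[0,0,-7.8],"dr":[0,0,0],"claw":2.5},
    {"travel":[0,0,-8],"dr":[0,0,0],"claw":2.5},
    {"travel":[0,0,-8],"dr":[0,0,0],"claw":2.5},
  ],
)

```text
time_s: 5.45
tool_pos: [0.5654, 0.2874, 0.1272]
tool_rot: [179.9, -0.0, 89.1]
force: [-0.2, 1.1, -2.9]
grip_width: 0.0337
```

Emit:
send_rows(
  series=[
    {"travel":[-0.7,0,0],"dr":[0,0,3],"claw":2.5},
    {"travel":[-2,0.1,0],"dr":[0,0,9],"claw":2.5},
    {"travel":[-3.7,0.2,0],"dr":[0,0,16],"claw":2.5},
    {"travel":[-5.5,0.3,0],"dr":[0,0,23],"claw":2.5},
    {"travel":[-7.3,0.4,0],"dr":[0,0,30],"claw":2.5},
    {"travel":[-9.1,0.5,0],"dr":[0,0,37],"claw":2.5},
    {"travel":[-10.9,0.6,0],"dr":[0,0,44],"claw":2.5},
    {"travel":[-12.7,0.8,0],"dr":[0,0,51],"claw":2.5},
    {"travel":[-14.5,0.9,0],"dr":[0,0,58],"claw":2.5},
    {"travel":[-16.3,1,0],"dr":[0,0,65],"claw":2.5},
    {"travel":[-18,1.1,0],"dr":[0,0,72],"claw":2.5},
    {"travel":[-19.5,1.2,0],"dr":[0,0,78],"claw":2.5},
  ],
)

```text
time_s: 6.45
tool_pos: [0.5735, 0.0905, 0.1258]
tool_rot: [180.0, 0.1, 10.7]
force: [1.7, 1.1, -3.6]
grip_width: 0.0338
```

Emit:
send_rows(
  series=[
    {"travel":[0,0,0],"dr":[0,0,5],"claw":2.5},
    {"travel":[0,0,0.5],"dr":[0,0,9],"claw":2.5},
    {"travel":[0,0,1.5],"dr":[0,0,11],"claw":2.5},
    {"travel":[0,0,3],"dr":[0,0,11],"claw":2.5},
    {"travel":[0,0,4.5],"dr":[0,0,11],"claw":2.5},
    {"travel":[0,0,5.8],"dr":[0,0,11],"claw":2.5},
    {"travel":[0,0,6.6],"dr":[0,0,11],"claw":2.5},
    {"travel":[0,0,7],"dr":[0,0,11],"claw":2.5},
    {"travel":[0,0,7],"dr":[0,0,11],"claw":2.5},
    {"travel":[0,0,7],"dr":[0,0,11],"claw":2.5},
  ],
)

```text
time_s: 7.28
tool_pos: [0.5743, 0.0921, 0.0567]
tool_rot: [-180.0, -0.0, 0.1]
force: [0.1, -0.3, -1.8]
grip_width: 0.0338
```

Run:
```python
from h import *
o=env.get_obs();print(o['tool_pos'],o['tool_rot'],o['force'],o['grip_width'],o['qpos'])
snap('scene','s2')
im=snap('top','t2')
a=cv2.imread('pics/s2.png'); 
u,v=map(int,proj('s2',o['tool_pos']));print(u,v)
x=cv2.resize(a[v-55:v+45,u-75:u+75],None,fx=5,fy=5,interpolation=cv2.INTER_CUBIC)
cv2.imwrite('pics/s2c.png',cv2.convertScaleAbs(x,alpha=1.5))
```

```text
[0.57430893 0.0921084  0.05674101] [-1.79996299e+02 -1.58939732e-02  1.09058921e-01] [ 0.11690907 -0.32619707 -1.75852309] 0.033809865026698686 [   8.80419077   19.82532977  -24.13226982  102.91490863    9.29105322
   59.19059888 -108.72691958]
343 208
```

View pics/s2c.png

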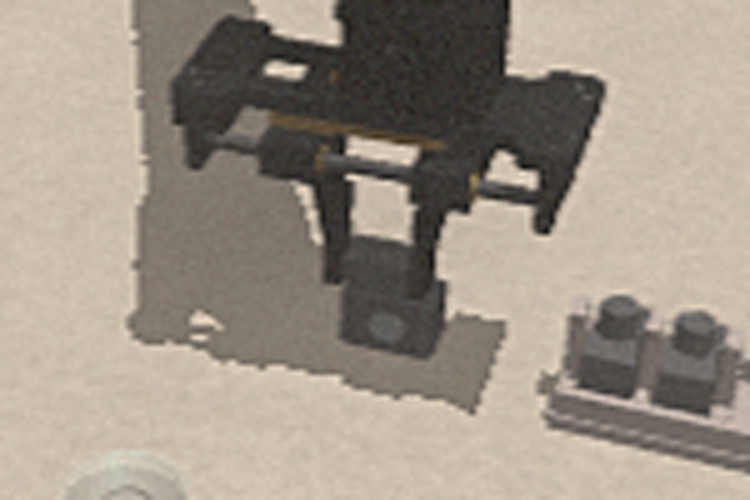

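The cassette is held upright, centred between the fingers, with its step toward +y. Now I'll set it down.

Emit:
send_rows(
  series=[
    {"travel":[0,0,0.4],"dr":[0,0,0],"claw":2.5},
    {"travel":[0,0,0.8],"dr":[0,0,0],"claw":2.5},
    {"travel":[0,0,1.1],"dr":[0,0,0],"claw":2.5},
    {"travel":[0,0,1.4],"dr":[0,0,0],"claw":2.5},
    {"travel":[0,0,1.6],"dr":[0,0,0],"claw":2.5},
    {"travel":[0,0,1.7],"dr":[0,0,0],"claw":2.5},
    {"travel":[0,0,1.75],"dr":[0,0,0],"claw":2.5},
    {"travel":[0,0,1.75],"dr":[0,0,0],"claw":2.5},
  ],
)

```text
time_s: 8.05
tool_pos: [0.5741, 0.092, 0.039]
tool_rot: [180.0, 0.0, 0.1]
force: [0.2, 0.1, -1.4]
grip_width: 0.0334
```

Emit:
send_rows(
  series=[
    {"travel":[0,0,0.06],"dr":[0,0,0],"claw":2.5},
    {"travel":[0,0,0.12],"dr":[0,0,0],"claw":2.5},
    {"travel":[0,0,0.12],"dr":[0,0,0],"claw":2.5},
  ],
)

```text
time_s: 8.3
tool_pos: [0.5744, 0.0921, 0.0389]
tool_rot: [180.0, -0.0, 0.1]
force: [-1.8, -1.1, 4.7]
grip_width: 0.0334
```

Emit:
send_rows(
  series=[
    {"travel":[0,0,0.1],"dr":[0,0,0],"claw":3.6},
    {"travel":[0,0,0.1],"dr":[0,0,0],"claw":4.2},
    {"travel":[0,0,0],"dr":[0,0,0],"claw":5.5},
    {"travel":[0,0,0],"dr":[0,0,0],"claw":7},
    {"travel":[0,0,-0.5],"dr":[0,0,0],"claw":7},
    {"travel":[0,0,-2],"dr":[0,0,0],"claw":7},
    {"travel":[0,0,-4],"dr":[0,0,0],"claw":7},
    {"travel":[0,0,-6.5],"dr":[0,0,-3],"claw":7},
    {"travel":[0,0,-9],"dr":[0,0,-9],"claw":7},
    {"travel":[0,0,-11.5],"dr":[0,0,-16],"claw":7},
    {"travel":[0,0,-13],"dr":[0,0,-23],"claw":7},
    {"travel":[0,0,-13],"dr":[0,0,-30],"claw":7},
  ],
)

```text
time_s: 9.3
tool_pos: [0.5766, 0.0927, 0.1726]
tool_rot: [179.8, -0.4, 30.5]
force: [-0.0, 0.2, 0.7]
grip_width: 0.0703
```

Emit:
send_rows(
  series=[
    {"travel":[0,0,0],"dr":[0,0,-7],"claw":7},
    {"travel":[0,0,0],"dr":[0,0,-14],"claw":7},
    {"travel":[0,0,0],"dr":[0,0,-21],"claw":7},
    {"travel":[0,0,0],"dr":[0,0,-28],"claw":7},
    {"travel":[0,0,0],"dr":[0,0,-35],"claw":7},
    {"travel":[0,0,0],"dr":[0,0,-42],"claw":7},
    {"travel":[0,0,0],"dr":[0,0,-49],"claw":7},
    {"travel":[0,0,0],"dr":[0,0,-55],"claw":7},
    {"travel":[0,0,0],"dr":[0,0,-59],"claw":7},
    {"travel":[0,0,0],"dr":[0,0,-60],"claw":7},
    {"travel":[0,0,0],"dr":[0,0,-60],"claw":7},
    {"travel":[0,0,0],"dr":[0,0,-60],"claw":7},
  ],
)

```text
time_s: 10.3
tool_pos: [0.5741, 0.092, 0.168]
tool_rot: [180.0, 0.0, 90.0]
force: [0.3, 0.7, -0.6]
grip_width: 0.0701
```

Run:
```python
from h import *
im=snap('wrist','w3')
o=env.get_obs();print(o['tool_pos'],o['tool_rot'],abs(o['joint_velocities']).max())
u,v=map(int,proj('w3',[.5705,.092,.054]));print(u,v)
a=[max(v-50,0),u-60];print(a)
cv2.imwrite('pics/w3c.png',cv2.resize(cv2.convertScaleAbs(im[a[0]:a[0]+100,a[1]:a[1]+120],alpha=1.5),None,fx=6,fy=6,interpolation=cv2.INTER_CUBIC))
```

```text
[0.57406629 0.09199903 0.16792737] [1.79995442e+02 6.04170120e-03 9.00140009e+01] 0.2739303292314644
316 192
[142, 256]
```

View pics/w3c.png

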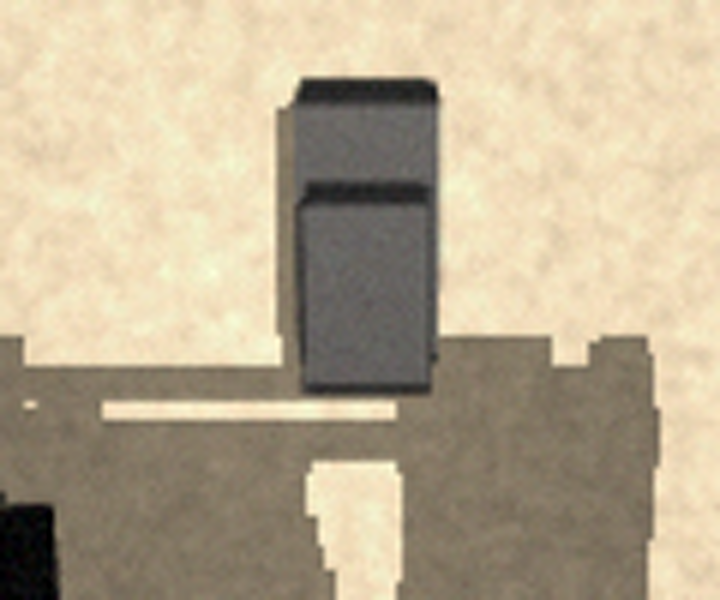

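The cassette is standing on the bench with its step toward +y. The block top covers crop pixels (301–431, 205–387).

Run:
```python
from h import *
c=lambda u,v,z: ray('w3',256+(u+.5)/6-.5,142+(v+.5)/6-.5,z)
P=np.array([c(*p,.054) for p in[(301,204),(431,204),(431,387),(303,387)]])
print(P,np.linalg.norm(P-np.roll(P,1,0),axis=1),P.mean(0))
m=P.mean(0);print(rel([m[0],m[1],.0375]))
```

```text
[[0.56023803 0.10931027 0.054     ]
 [0.58206076 0.10931407 0.054     ]
 [0.58229387 0.07696712 0.054     ]
 [0.56012023 0.07696607 0.054     ]] [0.03234441 0.02182274 0.03234779 0.02217363] [0.57117822 0.09313938 0.054     ]
[ 0.11548124 -0.28981631 13.04270145]
```

Emit:
send_rows(
  series=[
    {"travel":[0,-0.3,1.5],"dr":[0,0,0],"claw":7},
    {"travel":[0,-0.3,4],"dr":[0,0,0],"claw":7},
    {"travel":[0,-0.3,7],"dr":[0,0,0],"claw":6},
    {"travel":[0,-0.3,9.5],"dr":[0,0,0],"claw":6},
    {"travel":[0,-0.3,11.5],"dr":[0,0,0],"claw":5},
    {"travel":[0,-0.3,12.6],"dr":[0,0,0],"claw":4},
    {"travel":[0,-0.3,13],"dr":[0,0,0],"claw":3.2},
    {"travel":[0,-0.3,13],"dr":[0,0,0],"claw":2.9},
    {"travel":[0,-0.3,13],"dr":[0,0,0],"claw":2.6},
    {"travel":[0,-0.3,13],"dr":[0,0,0],"claw":2.3},
    {"travel":[0,-0.3,13],"dr":[0,0,0],"claw":1.5},
    {"travel":[0,-0.3,13],"dr":[0,0,0],"claw":1.5},
  ],
  grip_force=30,
)

```text
time_s: 11.35
tool_pos: [0.5719, 0.0922, 0.0391]
tool_rot: [179.9, 0.0, 90.1]
force: [-0.7, 0.7, 3.0]
grip_width: 0.0218
```

Emit:
send_rows(
  series=[
    {"travel":[0,0,0],"dr":[0,0,0],"claw":1.5},
    {"travel":[0,0,0],"dr":[0,0,0],"claw":1.5},
    {"travel":[0,0,0],"dr":[0,0,0],"claw":1.5},
    {"travel":[0,0,0],"dr":[0,0,0],"claw":1.5},
  ],
)

```text
time_s: 11.68
tool_pos: [0.5719, 0.0922, 0.0391]
tool_rot: [179.9, 0.0, 90.1]
force: [-1.7, -0.8, 6.2]
grip_width: 0.0218
```

Run:
```python
from h import *
o=env.get_obs();print(o['tool_pos'],o['tool_rot'],o['force'],o['grip_width'])
t=np.radians(-152.9);w=np.array([.5943,-.2622,0]);d=np.array([np.cos(t),np.sin(t),0])
print(w+.007*d,rel(w+.007*d+[0,0,.1475]))
```

```text
[0.57192552 0.09215089 0.03913969] [1.79888524e+02 1.11799903e-02 9.01020068e+01] [-1.73913288 -0.84887843  6.18888726] 0.02184093260587451
[ 0.58806851 -0.26538881  0.        ] [-35.75890157   1.57170831 -10.82601592]
```

Emit:
send_rows(
  series=[
    {"travel":[0,0,-0.5],"dr":[0,0,0],"claw":1.5},
    {"travel":[0,0,-1.5],"dr":[0,0,0],"claw":1.5},
    {"travel":[0,0,-3],"dr":[0,0,0],"claw":1.5},
    {"travel":[-0.5,0,-5],"dr":[0,0,2],"claw":1.5},
    {"travel":[-2,0.1,-7],"dr":[0,0,5],"claw":1.5},
    {"travel":[-4,0.2,-9],"dr":[0,0,9],"claw":1.5},
    {"travel":[-6.5,0.3,-10.2],"dr":[0,0,14],"claw":1.5},
    {"travel":[-9.5,0.4,-10.8],"dr":[0,0,19],"claw":1.5},
    {"travel":[-12.5,0.5,-10.8],"dr":[0,0,24],"claw":1.5},
    {"travel":[-15.5,0.7,-10.8],"dr":[0,0,29],"claw":1.5},
    {"travel":[-18.5,0.8,-10.8],"dr":[0,0,34],"claw":1.5},
    {"travel":[-21.5,0.9,-10.8],"dr":[0,0,39],"claw":1.5},
  ],
)

```text
time_s: 12.68
tool_pos: [0.58, -0.1244, 0.1463]
tool_rot: [180.0, 0.0, 50.9]
force: [0.2, 0.2, -3.1]
grip_width: 0.0217
```

Run:
```python
from h import *
o=env.get_obs();print(o['tool_pos'],o['tool_rot'],o['force'],o['grip_width'])
print(rel([.5881,-.2654,.1475]))
```

```text
[ 0.58002224 -0.12436079  0.14625464] [1.79999436e+02 7.08645649e-03 5.08658414e+01] [ 0.2019361   0.18877391 -3.07606379] 0.02167386009032564
[-10.43018878   9.52809483  -0.12315229]
```

Emit:
send_rows(
  series=[
    {"travel":[-2,1.8,0],"dr":[0,0,5],"claw":1.5},
    {"travel":[-4,3.6,0],"dr":[0,0,10],"claw":1.5},
    {"travel":[-6,5.4,0],"dr":[0,0,14],"claw":1.5},
    {"travel":[-8,7.3,0],"dr":[0,0,18],"claw":1.5},
    {"travel":[-9.5,8.7,0],"dr":[0,0,22],"claw":1.5},
    {"travel":[-10.2,9.3,0],"dr":[0,0,23.8],"claw":1.5},
    {"travel":[-10.5,9.6,0],"dr":[0,0,23.8],"claw":1.5},
    {"travel":[-10.5,9.6,0],"dr":[0,0,23.8],"claw":1.5},
    {"travel":[-10.5,9.6,0],"dr":[0,0,23.8],"claw":1.5},
    {"travel":[-10.5,9.6,0],"dr":[0,0,23.8],"claw":1.5},
  ],
)

```text
time_s: 13.52
tool_pos: [0.5897, -0.2624, 0.1459]
tool_rot: [-179.9, -0.0, 27.5]
force: [0.2, 0.1, -1.5]
grip_width: 0.0215
```

Run:
```python
from h import *
im=snap('wrist','w4');snap('scene','s4')
o=env.get_obs();print(o['tool_pos'],o['tool_rot'],o['force'],o['grip_width'])
print(rel([.5881,-.2654,.1475]))
u,v=map(int,proj('w4',[.594,-.262,.07]));print(u,v)
a=[max(v-75,0),u-75];print(a)
cv2.imwrite('pics/w4c.png',cv2.resize(cv2.convertScaleAbs(im[a[0]:a[0]+115,a[1]:a[1]+150],alpha=1.5),None,fx=5,fy=5,interpolation=cv2.INTER_CUBIC))
```

```text
[ 0.58960725 -0.26301476  0.14601635] [-1.79973154e+02 -2.25385785e-02  2.74785387e+01] [-0.08275143 -0.07155946 -3.2017222 ] 0.021845381015194
[-0.24372144  0.14199801 -0.14852786]
322 200
[125, 247]
```

View pics/w4c.png

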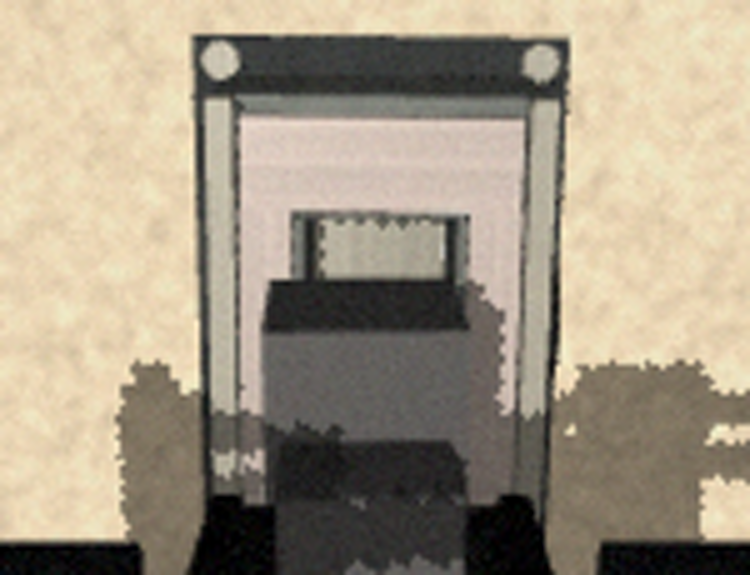

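The held cassette, with its step toward the top of the picture, sits slightly left of the keeper opening. The opening's corners are at crop pixels (291,212) and (470,214), and the body edge runs along row 330 from 263 to 470.

Run:
```python
from h import *
o=env.get_obs()
Rm=R.from_euler('xyz',[180,0,27.1],degrees=True)
c=lambda u,v,z: Rm.inv().apply(ray('w4',247+(u+.5)/5-.5,125+(v+.5)/5-.5,z)-o['tool_pos'])*1000
zb=o['tool_pos'][2]-.005
print('cas TL/TR',c(263,330,zb),c(470,330,zb))
print('cas block far edge',c(275,500,zb+.02),c(467,500,zb+.02))
print('cas bottom edge',c(270,282,zb-.034),c(458,282,zb-.034))
print('open',c(291,212,.052),c(470,214,.052))
print('strips',c(206,96,.054),c(561,99,.054))
# yaw from posts/flange top edge
F=[c(193,36,.004),c(570,39,.004)];print('flange',F)
print(rel([.5881,-.2654,.1475]))
print(o['tool_pos'],o['tool_rot'])
```

```text
cas TL/TR [ 32.15627471 -13.90112151   5.        ] [32.35364449 11.72756025  5.        ]
cas block far edge [ 17.68482273 -11.27122718 -15.        ] [ 17.85200696  10.41376412 -15.        ]
cas bottom edge [ 30.31045278 -15.39134638  39.        ] [30.52396585 12.34186572 39.        ]
open [ 30.77626484 -15.27446721  94.01634576] [30.65676261 17.88646596 94.01634576]
strips [ 52.08946836 -30.26164346  92.01634576] [52.04718109 33.51702381 92.01634576]
flange [array([ 59.69521899, -38.46398862, 142.01634576]), array([ 59.68824193,  41.64175234, 142.01634576])]
[-0.24372144  0.14199801 -0.14852786]
[ 0.58960725 -0.26301476  0.14601635] [-1.79973154e+02 -2.25385785e-02  2.74785387e+01]
```

Emit:
send_rows(
  series=[
    {"travel":[-0.2,0.1,0.3],"dr":[0,0,0.4],"claw":1.5},
    {"travel":[-0.39,0.21,1],"dr":[0,0,0.4],"claw":1.5},
    {"travel":[-0.39,0.21,2],"dr":[0,0,0.4],"claw":1.5},
    {"travel":[-0.39,0.21,3.2],"dr":[0,0,0.4],"claw":1.5},
    {"travel":[-0.39,0.21,4.2],"dr":[0,0,0.4],"claw":1.5},
    {"travel":[-0.39,0.21,4.8],"dr":[0,0,0.4],"claw":1.5},
    {"travel":[-0.39,0.21,5],"dr":[0,0,0.4],"claw":1.5},
    {"travel":[-0.39,0.21,5],"dr":[0,0,0.4],"claw":1.5},
    {"travel":[-0.39,0.21,5],"dr":[0,0,0.4],"claw":1.5},
  ],
)

```text
time_s: 14.37
tool_pos: [0.587, -0.2687, 0.096]
tool_rot: [180.0, -0.0, 26.9]
force: [0.5, -0.1, -1.0]
grip_width: 0.0217
```

Run:
```python
from h import *
o=env.get_obs();print(o['tool_pos'],o['tool_rot'],o['force'],o['grip_width'])
t=np.radians(27.1);x=np.array([np.cos(t),np.sin(t),0]);y=np.array([np.sin(t),-np.cos(t),0])
print('target',np.array([.58961,-.26301,.096])-.0039*x+.0021*y, rel(np.array([.58961,-.26301,.096])-.0039*x+.0021*y))
```

```text
[ 0.58698743 -0.26865664  0.0959655 ] [ 1.79986587e+02 -1.33252213e-02  2.69070154e+01] [ 0.51779557 -0.08267533 -1.0491157 ] 0.02170194936633157
target [ 0.58709481 -0.26665607  0.096     ] [ 0.10011071 -0.17353855 -0.00346782]
```

Emit:
send_rows(
  series=[
    {"travel":[0.1,-0.17,0],"dr":[0,0,-0.2],"claw":1.5},
    {"travel":[0.1,-0.17,0],"dr":[0,0,-0.2],"claw":1.5},
    {"travel":[0.1,-0.17,0],"dr":[0,0,-0.2],"claw":1.5},
    {"travel":[0.1,-0.17,0.2],"dr":[0,0,-0.2],"claw":1.5},
    {"travel":[0.1,-0.17,0.5],"dr":[0,0,-0.2],"claw":1.5},
    {"travel":[0.1,-0.17,0.8],"dr":[0,0,-0.2],"claw":1.5},
    {"travel":[0.1,-0.17,1],"dr":[0,0,-0.2],"claw":1.5},
    {"travel":[0.1,-0.17,1],"dr":[0,0,-0.2],"claw":1.5},
  ],
)

```text
time_s: 15.03
tool_pos: [0.5863, -0.2665, 0.0849]
tool_rot: [-179.9, 0.1, 27.1]
force: [-0.0, 0.5, -2.4]
grip_width: 0.0221
```

Emit:
send_rows(
  series=[
    {"travel":[0.05,0,0.2],"dr":[0,0,0],"claw":1.5},
    {"travel":[0.05,0,0.4],"dr":[0,0,0],"claw":1.5},
    {"travel":[0.05,0,0.6],"dr":[0,0,0],"claw":1.5},
    {"travel":[0.05,0,0.8],"dr":[0,0,0],"claw":1.5},
    {"travel":[0.05,0,1],"dr":[0,0,0],"claw":1.5},
    {"travel":[0.05,0,1.1],"dr":[0,0,0],"claw":1.5},
    {"travel":[0.05,0,1.1],"dr":[0,0,0],"claw":1.5},
  ],
)

```text
time_s: 15.62
tool_pos: [0.5871, -0.2664, 0.0744]
tool_rot: [-180.0, 0.0, 27.1]
force: [0.7, 0.7, -2.5]
grip_width: 0.0219
```

Emit:
send_rows(
  series=[
    {"travel":[0,0,0.3],"dr":[0,0,0],"claw":1.5},
    {"travel":[0,0,0.6],"dr":[0,0,0],"claw":1.5},
    {"travel":[0,0,0.8],"dr":[0,0,0],"claw":1.5},
    {"travel":[0,0,0.85],"dr":[0,0,0],"claw":1.5},
    {"travel":[0,0,0.85],"dr":[0,0,0],"claw":1.5},
  ],
)

```text
time_s: 16.03
tool_pos: [0.5871, -0.2664, 0.066]
tool_rot: [-180.0, 0.0, 27.1]
force: [-0.5, -0.3, -2.8]
grip_width: 0.0219
```

Emit:
send_rows(
  series=[
    {"travel":[0,0,0.05],"dr":[0,0,0],"claw":1.5},
    {"travel":[0,0,0.08],"dr":[0,0,0],"claw":1.5},
    {"travel":[0,0,0.1],"dr":[0,0,0],"claw":1.5},
    {"travel":[0,0,0.1],"dr":[0,0,0],"claw":1.5},
  ],
)

```text
time_s: 16.37
tool_pos: [0.5873, -0.2665, 0.0654]
tool_rot: [180.0, 0.0, 27.1]
force: [0.0, -0.2, -1.8]
grip_width: 0.0214
```

Emit:
send_rows(
  series=[
    {"travel":[0,0,0.05],"dr":[0,0,0],"claw":1.5},
    {"travel":[0,0,0.08],"dr":[0,0,0],"claw":1.5},
    {"travel":[0,0,0.08],"dr":[0,0,0],"claw":1.5},
    {"travel":[0,0,0.08],"dr":[0,0,0],"claw":1.5},
  ],
)

```text
time_s: 16.7
tool_pos: [0.5874, -0.2665, 0.065]
tool_rot: [180.0, -0.0, 27.1]
force: [-1.7, 0.7, 1.6]
grip_width: 0.022
```

Emit:
send_rows(
  series=[
    {"travel":[0,0,0],"dr":[0,0,0],"claw":2.5},
    {"travel":[0,0,0],"dr":[0,0,0],"claw":3.2},
    {"travel":[0,0,0],"dr":[0,0,0],"claw":4},
    {"travel":[0,0,0],"dr":[0,0,0],"claw":4.5},
    {"travel":[0,0,-0.5],"dr":[0,0,0],"claw":4.5},
    {"travel":[0,0,-1.5],"dr":[0,0,0],"claw":4.5},
    {"travel":[0,0,-3.5],"dr":[0,0,0],"claw":4.5},
    {"travel":[0,0,-6],"dr":[0,0,0],"claw":4.5},
    {"travel":[0,0,-8],"dr":[0,0,-7],"claw":3},
    {"travel":[0,0,-9],"dr":[0,0,-14],"claw":2},
    {"travel":[0,0,-9],"dr":[0,0,-21],"claw":1.2},
    {"travel":[0,0,-9],"dr":[0,0,-28],"claw":1.2},
  ],
)

```text
time_s: 17.7
tool_pos: [0.5884, -0.2668, 0.1573]
tool_rot: [179.8, -0.0, 55.5]
force: [-0.3, 1.0, -0.6]
grip_width: 0.0257
```

Run:
```python
from h import *
o=env.get_obs();print(o['tool_pos'],o['tool_rot'],o['force'],o['grip_width'])
im=snap('wrist','w5')
u,v=map(int,proj('w5',[.594,-.262,.07]));print(u,v)
a=[max(v-75,0),u-75];print(a)
cv2.imwrite('pics/w5c.png',cv2.resize(cv2.convertScaleAbs(im[a[0]:a[0]+120,a[1]:a[1]+150],alpha=1.5),None,fx=5,fy=5,interpolation=cv2.INTER_CUBIC))
```

```text
[ 0.58839199 -0.26679408  0.15728733] [ 1.79778043e+02 -2.08579575e-02  5.54528525e+01] [-0.28344219  1.04122443 -0.57462236] 0.02572472415072143
321 193
[118, 246]
```

View pics/w5c.png

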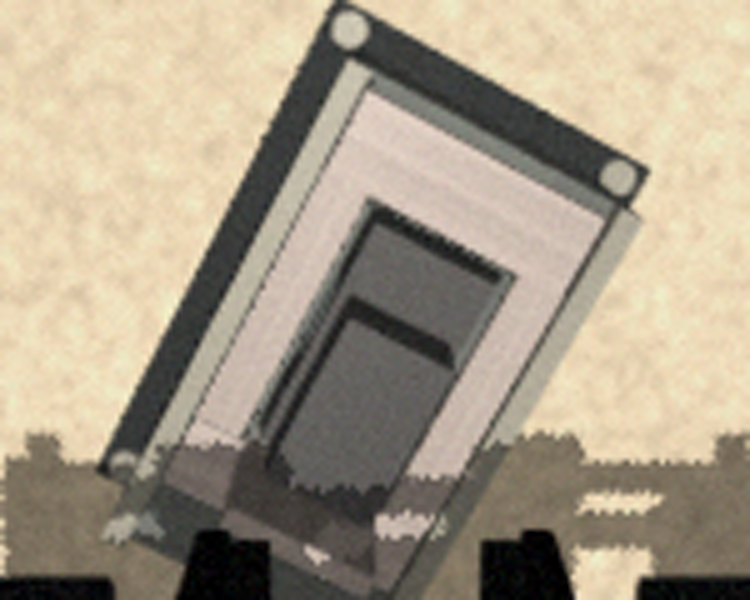

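The cassette sits level in the well at spring rest, with its step at the end away from the tab. In the picture each fingertip is about 10–11 mm thick. Next I'll finish the turn and come down over the block.

Emit:
send_rows(
  series=[
    {"travel":[0,0,0],"dr":[0,0,-7],"claw":1.2},
    {"travel":[0,0,0],"dr":[0,0,-14],"claw":1.2},
    {"travel":[0,0,0],"dr":[0,0,-21],"claw":1.2},
    {"travel":[0,0,0],"dr":[0,0,-28],"claw":1.2},
    {"travel":[0,0,0],"dr":[0,0,-35],"claw":1.2},
    {"travel":[0,0,0],"dr":[0,0,-42],"claw":1.2},
    {"travel":[0,0,0],"dr":[0,0,-49],"claw":1.2},
    {"travel":[0,0,1],"dr":[0,0,-56],"claw":1.2},
    {"travel":[0,0,2.5],"dr":[0,0,-61],"claw":1.2},
    {"travel":[0,0,4],"dr":[0,0,-62],"claw":1.2},
    {"travel":[0,0,5],"dr":[0,0,-62],"claw":1.2},
    {"travel":[0,0,5],"dr":[0,0,-62],"claw":1.2},
  ],
)

```text
time_s: 18.75
tool_pos: [0.5857, -0.2662, 0.1024]
tool_rot: [-179.9, -0.2, 116.9]
force: [-0.6, 0.5, -0.4]
grip_width: 0.0118
```

Run:
```python
from h import *
env.read_camera('top');o=env.get_obs();print(o['tool_pos'],o['tool_rot'],o['force'],o['grip_width'],o['qpos'][6])
print(rel([.5873,-.2665,.0655]))
```

```text
[ 0.58656206 -0.26630042  0.10374505] [-1.79923309e+02 -8.80340989e-02  1.16980519e+02] [-0.16705255  0.13111738  0.17240045] 0.011715464277763888 39.54837003136664
[-0.05714103  0.06182644  3.82434214]
```

Emit:
send_rows(
  series=[
    {"travel":[0,0,0.6],"dr":[0,0,0],"claw":1.2},
    {"travel":[0,0,1.3],"dr":[0,0,0],"claw":1.2},
    {"travel":[0,0,1.8],"dr":[0,0,0],"claw":1.2},
    {"travel":[0,0,2.1],"dr":[0,0,0],"claw":1.2},
    {"travel":[0,0,2.4],"dr":[0,0,0],"claw":1.2},
    {"travel":[0,0,2.6],"dr":[0,0,0],"claw":1.2},
    {"travel":[0,0,2.6],"dr":[0,0,0],"claw":1.2},
  ],
)

```text
time_s: 19.38
tool_pos: [0.5873, -0.2664, 0.0784]
tool_rot: [-180.0, -0.0, 117.1]
force: [-1.8, -0.5, 1.2]
grip_width: 0.012
```

Emit:
send_rows(
  series=[
    {"travel":[0,0,0.2],"dr":[0,0,0],"claw":1.2},
    {"travel":[0,0,0.4],"dr":[0,0,0],"claw":1.2},
    {"travel":[0,0,0.6],"dr":[0,0,0],"claw":1.2},
    {"travel":[0,0,0.8],"dr":[0,0,0],"claw":1.2},
    {"travel":[0,0,1.0],"dr":[0,0,0],"claw":1.2},
    {"travel":[0,0,1.2],"dr":[0,0,0],"claw":1.2},
    {"travel":[0,0,1.3],"dr":[0,0,0],"claw":1.2},
    {"travel":[0,0,1.35],"dr":[0,0,0],"claw":1.2},
    {"travel":[0,0,1.35],"dr":[0,0,0],"claw":1.2},
  ],
)

```text
time_s: 20.13
tool_pos: [0.5874, -0.2666, 0.0655]
tool_rot: [180.0, 0.0, 117.1]
force: [-1.7, 0.3, 6.3]
grip_width: 0.0121
```

Emit:
send_rows(
  series=[
    {"travel":[0,-0.1,0],"dr":[0,0,0],"claw":1.2},
    {"travel":[0,-0.2,0],"dr":[0,0,0],"claw":1.2},
    {"travel":[0,-0.3,0],"dr":[0,0,0],"claw":1.2},
    {"travel":[0,-0.4,0],"dr":[0,0,0],"claw":1.2},
    {"travel":[0,-0.5,0],"dr":[0,0,0],"claw":1.2},
    {"travel":[0,-0.6,0],"dr":[0,0,0],"claw":1.2},
    {"travel":[0,-0.7,0],"dr":[0,0,0],"claw":1.2},
    {"travel":[0,-0.8,0],"dr":[0,0,0],"claw":1.2},
    {"travel":[0,-0.9,0],"dr":[0,0,0],"claw":1.2},
    {"travel":[0,-1.0,0],"dr":[0,0,0],"claw":1.2},
    {"travel":[0,-1.0,0],"dr":[0,0,0],"claw":1.2},
  ],
)

```text
time_s: 21.05
tool_pos: [0.5817, -0.2699, 0.0666]
tool_rot: [179.7, 0.2, 117.2]
force: [3.1, 2.2, 5.5]
grip_width: 0.0122
```

Emit:
send_rows(
  series=[
    {"travel":[0,-0.1,0],"dr":[0,0,0],"claw":1.2},
    {"travel":[0,-0.2,0],"dr":[0,0,0],"claw":1.2},
    {"travel":[0,-0.3,0],"dr":[0,0,0],"claw":1.2},
    {"travel":[0,-0.4,0],"dr":[0,0,0],"claw":1.2},
    {"travel":[0,-0.4,0],"dr":[0,0,0],"claw":1.2},
    {"travel":[0,-0.4,0],"dr":[0,0,0],"claw":1.2},
  ],
)

```text
time_s: 21.55
tool_pos: [0.5781, -0.2717, 0.0666]
tool_rot: [179.7, 0.2, 117.2]
force: [3.7, 1.4, 5.1]
grip_width: 0.0119
```

Emit:
send_rows(
  series=[
    {"travel":[0,-0.1,0.1],"dr":[0,0,0],"claw":1.2},
    {"travel":[0,-0.2,0.1],"dr":[0,0,0],"claw":1.2},
    {"travel":[0,-0.3,0.1],"dr":[0,0,0],"claw":1.2},
    {"travel":[0,-0.4,0.1],"dr":[0,0,0],"claw":1.2},
    {"travel":[0,-0.5,0.1],"dr":[0,0,0],"claw":1.2},
    {"travel":[0,-0.5,0.1],"dr":[0,0,0],"claw":1.2},
    {"travel":[0,-0.5,0.1],"dr":[0,0,0],"claw":1.2},
  ],
)

```text
time_s: 22.13
tool_pos: [0.5741, -0.2739, 0.066]
tool_rot: [179.6, 0.2, 117.2]
force: [4.2, 2.9, 6.1]
grip_width: 0.012
```

Emit:
send_rows(
  series=[
    {"travel":[0,-0.1,0],"dr":[0,0,0],"claw":1.2},
    {"travel":[0,-0.2,0],"dr":[0,0,0],"claw":1.2},
    {"travel":[0,-0.3,0],"dr":[0,0,0],"claw":1.2},
    {"travel":[0,-0.3,0],"dr":[0,0,0],"claw":1.2},
    {"travel":[0,-0.3,0],"dr":[0,0,0],"claw":1.2},
  ],
)

```text
time_s: 22.55
tool_pos: [0.5714, -0.2753, 0.066]
tool_rot: [179.6, 0.2, 117.2]
force: [3.6, 2.2, 6.8]
grip_width: 0.0119
```

Emit:
send_rows(
  series=[
    {"travel":[0,-0.1,0],"dr":[0,0,0],"claw":1.2},
    {"travel":[0,-0.2,0],"dr":[0,0,0],"claw":1.2},
    {"travel":[0,-0.3,0],"dr":[0,0,0],"claw":1.2},
    {"travel":[0,-0.3,0],"dr":[0,0,0],"claw":1.2},
    {"travel":[0,-0.3,0],"dr":[0,0,0],"claw":1.2},
  ],
)

```text
time_s: 22.97
tool_pos: [0.5712, -0.2753, 0.0661]
tool_rot: [179.4, 0.3, 117.3]
force: [9.0, 2.9, 2.9]
grip_width: 0.0119
```

The keeper has stopped: side force rose with no further motion. I'll ease the side load and lift slowly, watching whether the block follows up.

Emit:
send_rows(
  series=[
    {"travel":[0,0.2,0],"dr":[0,0,0],"claw":1.2},
    {"travel":[0,0.3,0],"dr":[0,0,0],"claw":1.2},
    {"travel":[0,0.3,-0.1],"dr":[0,0,0],"claw":1.2},
    {"travel":[0,0.3,-0.2],"dr":[0,0,0],"claw":1.2},
    {"travel":[0,0.3,-0.3],"dr":[0,0,0],"claw":1.2},
    {"travel":[0,0.3,-0.4],"dr":[0,0,0],"claw":1.2},
    {"travel":[0,0.3,-0.4],"dr":[0,0,0],"claw":1.2},
  ],
)

```text
time_s: 23.55
tool_pos: [0.5706, -0.2749, 0.0684]
tool_rot: [179.7, 0.1, 117.2]
force: [5.4, 1.6, 1.2]
grip_width: 0.0118
```

Emit:
send_rows(
  series=[
    {"travel":[0,0.2,-0.1],"dr":[0,0,0],"claw":1.2},
    {"travel":[0,0.4,-0.2],"dr":[0,0,0],"claw":1.2},
    {"travel":[0,0.4,-0.3],"dr":[0,0,0],"claw":1.2},
    {"travel":[0,0.4,-0.3],"dr":[0,0,0],"claw":1.2},
    {"travel":[0,0.4,-0.3],"dr":[0,0,0],"claw":1.2},
  ],
)

```text
time_s: 23.97
tool_pos: [0.5706, -0.2747, 0.0706]
tool_rot: [-179.9, -0.0, 117.1]
force: [0.3, 0.4, -0.9]
grip_width: 0.012
```

Emit:
send_rows(
  series=[
    {"travel":[0,0.2,-0.3],"dr":[0,0,0],"claw":1.2},
    {"travel":[0,0.2,-1],"dr":[0,0,0],"claw":1.2},
    {"travel":[0,0.2,-2.5],"dr":[0,0,0],"claw":1.2},
    {"travel":[0,0.2,-4.5],"dr":[0,0,0],"claw":1.2},
    {"travel":[-1,0.2,-6.5],"dr":[0,0,0],"claw":1.2},
    {"travel":[-3,0.2,-8.5],"dr":[0,0,0],"claw":1.2},
    {"travel":[-4,0.2,-10],"dr":[0,0,0],"claw":1.2},
    {"travel":[-4,0.2,-10],"dr":[0,0,0],"claw":1.2},
    {"travel":[-4,0.2,-10],"dr":[0,0,0],"claw":1.2},
    {"travel":[-4,0.2,-10],"dr":[0,0,0],"claw":1.2},
  ],
)

```text
time_s: 24.8
tool_pos: [0.5905, -0.3082, 0.17]
tool_rot: [-179.9, -0.1, 117.1]
force: [0.7, -0.1, -0.5]
grip_width: 0.012
```

Run:
```python
from h import *
o=env.get_obs();print(o['tool_pos'],o['tool_rot'],o['force'])
im=snap('wrist','w6'); t=snap('top','t6')
u,v=map(int,proj('w6',[.594,-.262,.07]));print(u,v)
a=[max(v-65,0),u-75]
A=cv2.resize(cv2.convertScaleAbs(im[a[0]:a[0]+110,a[1]:a[1]+150],alpha=1.5),None,fx=4.5,fy=4.5,interpolation=cv2.INTER_CUBIC)
cv2.imwrite('pics/w6c.png',A);print(a)
t1=cv2.imread('pics/t1.png');d=cv2.absdiff(t1,t).max(2)
print('dish diff',d[138:172,303:340].max(),'blanks diff',d[212:252,188:235].max())
```

```text
[ 0.59052758 -0.30818471  0.17002543] [-1.79942924e+02 -1.05831670e-01  1.17142303e+02] [ 0.66593497 -0.13067289 -0.47237871]
345 155
[90, 270]
dish diff 12 blanks diff 82
```

View pics/w6c.png

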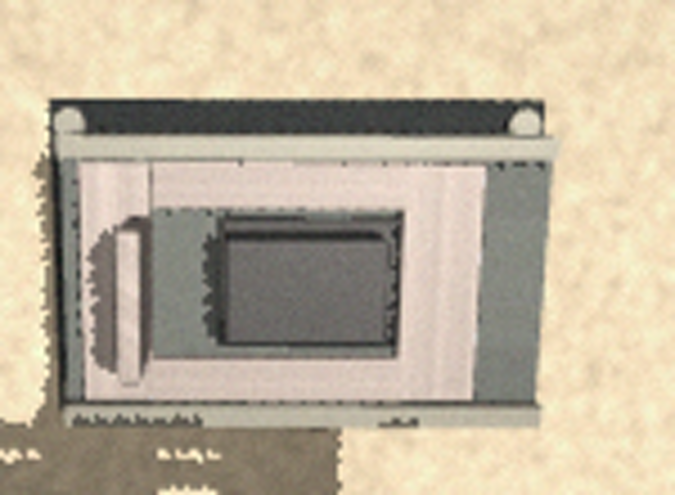

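The keeper is shut: its bar (crop x about 403–480) lies over the step, and the block stays low in the opening. I'll put numbers on that and on the blanks before signing off.

Run:
```python
from h import *
t=np.radians(-152.9);D=np.array([np.cos(t),np.sin(t),0])
c=lambda u,v,z: ray('w6',270+(u+.5)/4.5-.5,90+(v+.5)/4.5-.5,z)@D*1000
st=(c(60,147,.054)+c(553,147,.054))/2-6
st2=(c(70,415,.054)+c(540,415,.054))/2-6
st=(st+st2)/2
print('strip len',c(60,147,.054)-c(553,147,.054),'opening',c(401,285,.052)-st,c(152,285,.052)-st,'(shut: -15, 40)')
for z in(.068,.080): print(z,'block len',c(220,290,z)-c(396,290,z),'x',c(396,290,z)-st)
a,b=cv2.imread('pics/t1.png',0),cv2.imread('pics/t6.png',0)
for n,(x0,x1,y0,y1) in dict(blanks=(190,232,214,250),dish=(304,340,138,172)).items():
    T=a[y0:y1,x0:x1];r=cv2.matchTemplate(b[y0-5:y1+5,x0-5:x1+5],T,cv2.TM_CCOEFF_NORMED);_,m,_,l=cv2.minMaxLoc(r);print(n,'shift px',l[0]-5,l[1]-5,round(m,3))
```

```text
strip len 105.50649124036755 opening -15.281643572179746 40.01456735278799 (shut: -15, 40)
0.068 block len 36.8951598415149 x -12.10637521448524
0.08 block len 35.22145855451254 x -10.526212816395685
blanks shift px 0 0 0.984
dish shift px 0 0 0.973
```

```bash
python3 -c "
from h import *
print(env.get_obs()['time_s'],env.sign_off())"
```

```text
the job is handed in; nothing more can be done
24.9 None
```

The cassette is in the bay, pressed down and held by the shut keeper, and the job was handed in at 24.9 s of the 64 s allowed. I took it from the rack by the block's ends, stood it on the bench, let go and took it again across its broad sides. I then lowered it into the well with its step away from the tab and let go with the floor at spring rest. With the fingertips I pressed it down about 14 mm and, still pressing, pushed the tab until it stopped.

**Last checks**
- **Keeper:** its opening measured −15.3 to +40.0 mm, against −15 and +40 when fully shut.
- **Cassette held down:** on slow lift-off there was no contact force with the fingertips at 70.6 mm. A free block would have risen to 80 mm and still been pushing on them.
- **Blanks and dish:** no shift in the top view.

**One check disagreed:** my picture estimate of the block's length fitted the unpressed height slightly better (35.2 mm at 80 mm, 36.9 mm at 68 mm, true length 34 mm). The block's edges were blurred by its dark side faces, so I relied on the lift-off force and the keeper position instead.

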